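# Find the soft foot of the leather splitter and wedge it firm

### The job

One of the leather splitter's four feet is not firm on its wedges: press down on the feet, one after another, until you find the one that gives and rocks the machine. Push that foot's wedge in from its thick end until it is snug under the foot, without jacking the machine up, then press that foot once more to check that it stands firm. Use only touch: do not lift or shift the splitter, and leave the other three wedges and everything else on the mat where they are.

Things in the scene. Friction and masses are not known exactly. Their poses are not given: they have to be found in the camera images.
- splitter: Bench leather splitter, about 5.5 kg: grey cast base 172 mm (x) by 162 mm (y), four flat feet sticking out sideways at its corners, two cheeks with roller, blade and brass-headed screws (within 62 mm of its middle in y, 91 mm above the bench at the highest). Origin: under the middle of the base, 22 mm above the bench, level with the wedges' tops; x away from the robot, z up.
- foot_front_left (a point): Middle of the top of the splitter's front left foot as the robot sees it (rear = far side): flat, 36 mm (x) by 64 mm (y), 13 mm thick; press here. The point moves with the foot. A firm foot, on its wedges, gives well under 1 mm.
- foot_front_right (a point): Middle of the top of the splitter's front right foot as the robot sees it (rear = far side): flat, 36 mm (x) by 64 mm (y), 13 mm thick; press here. The point moves with the foot. The loose foot, one of the four, stands on its soft rubber alone with about 3 mm of air over its wedges.
- foot_rear_left (a point): Middle of the top of the splitter's rear left foot as the robot sees it (rear = far side): flat, 36 mm (x) by 64 mm (y), 13 mm thick; press here. The point moves with the foot. The loose foot gives 1.5 to 3.5 mm under 2 to 6 N, then meets its wedges; it springs back when let go.
- foot_rear_right (a point): Middle of the top of the splitter's rear right foot as the robot sees it (rear = far side): flat, 36 mm (x) by 64 mm (y), 13 mm thick; press here. The point moves with the foot. How far a wedge sticks out does not tell whether its foot is loose.
- pair_a: Lower wedge of pair a: pale wood, 26 mm wide, fixed on the green mat under one of the four feet (which foot differs each time). Origin: on the mat (3 mm above the bench), straight under the middle of that foot. x is the way the upper wedge is pushed to tighten it (away from the robot, along the splitter's x), z up.
- wedge_a: Upper wedge of pair a: pale wood, 70 x 26 mm, flat top under the foot, 13 mm right of its middle. Origin: centre of its upright thick end, 15 mm tall, which faces the robot 6 to 30 mm out from the foot's edge; push here along x. Slides at about 5 N, rising 1 mm per 6 mm; once it bears on the foot the push grows, snug at 9 to 14 N; beyond 16 N it jacks the machine. Stays where left.
- pair_b: Lower wedge of pair b: pale wood, 26 mm wide, fixed on the green mat under one of the four feet (which foot differs each time). Origin: on the mat (3 mm above the bench), straight under the middle of that foot. x is the way the upper wedge is pushed to tighten it (away from the robot, along the splitter's x), z up.
- wedge_b: Upper wedge of pair b: pale wood, 70 x 26 mm, flat top under the foot, 13 mm right of its middle. Origin: centre of its upright thick end, 15 mm tall, which faces the robot 6 to 30 mm out from the foot's edge; push here along x. Slides at about 5 N, rising 1 mm per 6 mm; once it bears on the foot the push grows, snug at 9 to 14 N; beyond 16 N it jacks the machine. Stays where left.
- pair_c: Lower wedge of pair c: pale wood, 26 mm wide, fixed on the green mat under one of the four feet (which foot differs each time). Origin: on the mat (3 mm above the bench), straight under the middle of that foot. x is the way the upper wedge is pushed to tighten it (away from the robot, along the splitter's x), z up.
- wedge_c: Upper wedge of pair c: pale wood, 70 x 26 mm, flat top under the foot, 13 mm right of its middle. Origin: centre of its upright thick end, 15 mm tall, which faces the robot 6 to 30 mm out from the foot's edge; push here along x. Slides at about 5 N, rising 1 mm per 6 mm; once it bears on the foot the push grows, snug at 9 to 14 N; beyond 16 N it jacks the machine. Stays where left.
- pair_d: Lower wedge of pair d: pale wood, 26 mm wide, fixed on the green mat under one of the four feet (which foot differs each time). Origin: on the mat (3 mm above the bench), straight under the middle of that foot. x is the way the upper wedge is pushed to tighten it (away from the robot, along the splitter's x), z up.
- wedge_d: Upper wedge of pair d: pale wood, 70 x 26 mm, flat top under the foot, 13 mm right of its middle. Origin: centre of its upright thick end, 15 mm tall, which faces the robot 6 to 30 mm out from the foot's edge; push here along x. Slides at about 5 N, rising 1 mm per 6 mm; once it bears on the foot the push grows, snug at 9 to 14 N; beyond 16 N it jacks the machine. Stays where left.
- creaser: Bystander: turned wooden-handled edge tool lying on the mat, 155 mm long, 31 mm thick. Origin: centre of its underside.
- awl: Bystander: awl with turned wooden handle lying on the mat, 160 mm long, 33 mm thick. Origin: centre of its underside.
- dye: Bystander: small black bottle, 42 mm across, 105 mm tall, standing. Origin: centre of its underside.
- spool: Bystander: spool of pale thread, 42 mm across, 42 mm tall, standing. Origin: centre of its underside.
- wax_tin: Bystander: flat round aluminium tin, 56 mm across, 22 mm tall. Origin: centre of its underside.
- rule: Bystander: flat metal rule, 200 x 30 x 5 mm. Origin: centre of its underside.
- sanding_block: Bystander: wooden sanding block with cork face, 85 x 36 x 24 mm. Origin: centre of its underside.
There are look-alikes about, which are no part of the job. Leave any red or turquoise look-alike of the pair_c alone. Leave any orange look-alike of the pair_d alone.

How it is judged:
By the outcome, as a careful person would: the job done as asked, in the order asked, and still so for the second after the job is handed in, with the robot touching nothing.
It also fails if it takes over 72 s, if anything falls off the work surface, if the arm or the gripper's body presses on something with over 40 N, if the wrist force passes 120 N, or if a joint passes its speed limit or range.

### The arm

A 6-joint arm with a two-finger parallel gripper is mounted at the origin on the work surface. World frame = base frame: x ahead of the robot, y to its left, z up, the work surface at z = 0. Lengths are in mm, angles in degrees, forces in N, time in s.
With the tool pointing down it reaches from about 300 to 850 mm from the base axis. Payload 4.2 kg.
Tool frame: the origin (TCP) lies at the very end of the fingers, on their centre line; the grasp point (between the pads) lies 19 mm behind it; x points along the fingers, y is the direction in which the jaws open and shut, and the axes are right-handed (so a half turn about x gives the same grasp; the last joint's range is limited). The gripper opens to 91 mm and grips with 3 to 60 N. Pads are 32 mm wide; open, the fingers measure 118 mm over their backs; the gripper's body (76 mm by 178 mm) begins 60 mm behind the grasp point.
Start: joints at [68.468, 18.312, 89.639, -0, 72.044, -1.146], TCP at [200.299, 539.002, 213.976] pointing down, gripper open.
Joint ranges: [-177.97, 177.97], [-48.28, 115.42], [12.27, 149.76], [-77.06, 257.06], [2.81, 150.46], [-146.56, 146.56]. Speed limits (degrees/s): [147.25, 147.25, 180, 180, 180, 180].

### API

Orientations are given as [roll, pitch, yaw] about the fixed x, y, z axes, in that order (R = Rz(yaw) Ry(pitch) Rx(roll)).
In Python, from workcell import sensors, grab_frame, job_done, finder gives the robot as it stands.
- The arm moves only by the tool play_rows, never from a script. Its argument "motion" is a list of rows, each a list of 5 numbers: the shift along the world's x, y, z in m, then the turn about the world's z in rad, then the opening, from 0 (shut) to 1 (fully open). In form: [[tx, ty, tz, roll, fingers], ...]. A call has exactly 8 rows; each row is the pose to reach, as a shift and turn from the pose commanded when the call began; what a row does not reach only later rows make up. A row lasts 1/12 s, in which the tool goes at most 41.7 mm and 7.16 degrees, less where a joint would pass 70% of its speed; a pose out of reach is approached as far as the arm can. A call with a gripper value outside its range is refused whole. The fingers move at their own pace and stop on an object; "squeeze" is the grip in N (left out, the last holds). Time passes only in rows, so rows that repeat a pose let the fingers close, or fill a call up. It gives the time, the measured TCP pose, the force and the opening at its end, in the units of the state.
- sensors.state(): the state, without advancing time (a new reading comes with each control period).
- grab_frame(name): name is "side" or "top" or "wrist"; returns a dict with "img" (480x640x3 uint8, blue, green, red), "fx", "fy", "cx", "cy" (pixels), "rvec" (rotation vector, rad) and "tvec" (3), from world to camera coordinates, as OpenCV has them; the wrist camera has in their place "tool_from_camera" (4x4, takes a point from camera to tool coordinates, whose origin is the TCP and whose axes are the tool frame's). Camera axes: x right, y down, z forward; pixel columns grow to the right and rows downward; lengths in mm; the calibration is good to about 2 mm. The wrist camera is an equidistant fisheye: a pixel r from the principal point sees the ray r / f radians off the axis. A picture is of the moment at which its call begins: read the wrist's pose just before it. There is no depth.
- job_done(): hands the job in, once; it reports no verdict.
Trained networks look in a picture, given as the dict that the camera call returned (one of the last four; its "shot" number tells which), for a name from the list of things; names that differ only in an ending like _2 or _b are one class to them, and where a whole thing is asked for, a point or a joint stands for the part that bears it (a point fixed in the world has none). Each returns a list of dicts, best first, with "conf" (0 to 1); they miss things now and then, are a little off and sometimes report something else, mostly with a low value. They report only what shows in the picture. A call takes as long as a camera call. They do not tell look-alikes from the thing itself.
- finder.spot_in(picture, label): "point" ([column, row] in pixels, amid what is visible of it).
- finder.spot_point(picture, label): "point" ([column, row] in pixels: a listed point, or the origin of a listed thing).
The state is a dict: "time_s": time; "qpos": joint angles; "qvel": joint speeds; "effort": joint torques, N m; "ee_pos": TCP position; "ee_rot": TCP orientation; "force": force on the tool from outside, world axes, zero at the start; "torque": the same for the moment, N m; "gripper_width": finger opening in mm.
Only numpy, scipy, OpenCV 4.12 (cv2) and the standard library are available. Lean on these libraries where they do the work, as an engineer would, in place of code of your own. Each camera call takes 0.05 s, during which the arm holds its last target.

## Working session

There is one attempt and no reset: what is moved stays moved. The work goes in short steps, Python scripts to look and compute and a tool call to move; the robot and the scene stay as the last step left them, time stands still between calls to the robot, and variables do not carry over. Pictures are saved under pics/ and viewed, and the job is handed in when it is done.

Besides the shell and the picture viewer there is one more tool, called after ">>>" as name(argument=value, ...), one argument or row to a line, values as JSON. play_rows: Moves the arm, as the interface text tells. Its arguments: {"type":"object","properties":{"motion":{"type":"array","items":{"type":"array","items":{"type":"number"}}},"squeeze":{"type":"number"}},"required":["motion"]}

```bash
mkdir -p pics; ls
python3 - <<'E'
from workcell import sensors, grab_frame, finder
import cv2,pickle
s=sensors.state(); print(s)
d={}
for n in ("top","side"):
    f=grab_frame(n); cv2.imwrite(f"pics/{n}0.png",f["img"]); d[n]=f
    print(n,{k:v for k,v in f.items() if k!="img"})
    for l in ["splitter","foot_front_left","foot_front_right","foot_rear_left","foot_rear_right","wedge_a","pair_a"]:
        print(l,[( [round(x) for x in o["point"]],round(o["conf"],2)) for o in finder.spot_point(f,l)][:6])
pickle.dump(d,open("f0.pkl","wb"))
E
```

```text
pics
{'time_s': 0.0, 'qpos': array([ 6.84666462e+01,  1.83506807e+01,  8.97071520e+01, -2.34980635e-03,
        7.20454179e+01, -1.14624039e+00]), 'qvel': array([ 0.0248002 , -0.06541342,  0.11383671,  0.05592137, -0.03034678,
       -0.05123591]), 'effort': array([-5.98198258e-04, -4.12473571e+01, -2.31975174e+01,  7.27832504e-02,
        4.60175006e-02, -1.29155715e-04]), 'ee_pos': array([200.1301429 , 538.48973248, 213.12487682]), 'ee_rot': array([ -89.90670671,   89.89672525, -110.29309379]), 'force': array([-0.24029135, -0.41516293, -0.2917748 ]), 'torque': array([ 0.02407266, -0.01108654, -0.05027999]), 'gripper_width': 91.67648915679193}
top {'fx': 583.4094777113094, 'fy': 583.4094777113094, 'cx': 308.4022772660212, 'cy': 237.23017763289258, 'rvec': array([ 2.12999244, -2.12528021,  0.2007341 ]), 'tvec': array([  56.24030187,  493.92090654, 1244.44911579]), 'shot': 1}
splitter [([304, 193], 0.81), ([256, 186], 0.36)]
foot_front_left [([252, 224], 0.64), ([262, 245], 0.15)]
foot_front_right [([358, 236], 0.58), ([265, 247], 0.5)]
foot_rear_left [([250, 170], 0.57)]
foot_rear_ri
[... 270 characters left out ...]
, 0.6)]
side {'fx': 472.48669780366475, 'fy': 472.48669780366475, 'cx': 311.36520837948024, 'cy': 246.46231525594015, 'rvec': array([ 2.36059606, -0.30176346,  0.09998169]), 'tvec': array([-460.80643528,  158.86876282,  837.39017586]), 'shot': 2}
splitter [([362, 232], 0.62)]
foot_front_left [([312, 204], 0.6)]
foot_front_right [([350, 278], 0.79), ([310, 219], 0.16)]
foot_rear_left [([372, 190], 0.66)]
foot_rear_right [([416, 261], 0.78)]
wedge_a [([404, 275], 0.82), ([396, 336], 0.72), ([258, 150], 0.62), ([184, 215], 0.55), ([335, 297], 0.52), ([185, 171], 0.52)]
pair_a [([414, 269], 0.93), ([194, 171], 0.91), ([274, 150], 0.77), ([193, 212], 0.74), ([349, 290], 0.65), ([308, 219], 0.54)]
```

Run:
```python
import cv2
a=cv2.imread("pics/top0.png")
cv2.imwrite("pics/topz.png",cv2.resize(a[120:290,200:410],None,fx=3.5,fy=3.5,interpolation=2))
a=cv2.imread("pics/side0.png")
cv2.imwrite("pics/sidez.png",cv2.resize(a[150:330,260:470],None,fx=3.3,fy=3.3,interpolation=2))
```

```text
(no output)
```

View pics/top0.png

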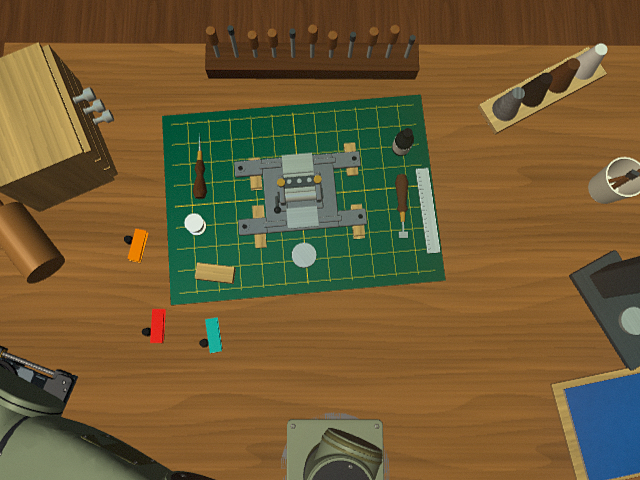

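View pics/side0.png

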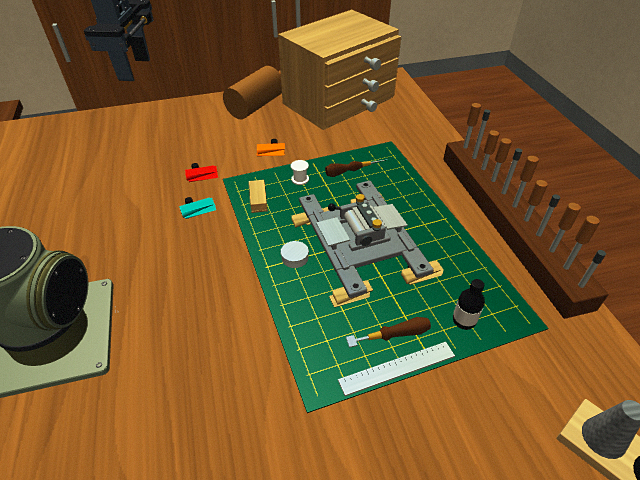

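```bash
ls pics
```

```text
side0.png
sidez.png
top0.png
topz.png
```

View pics/topz.png

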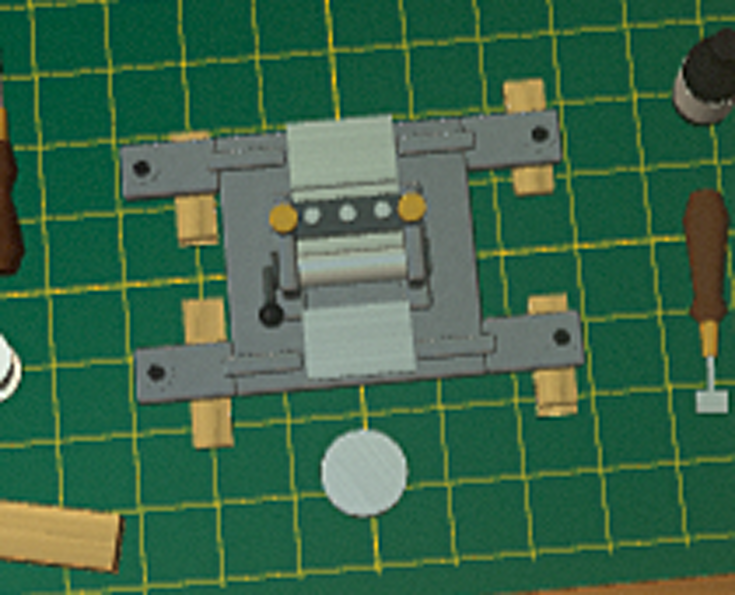

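View pics/sidez.png

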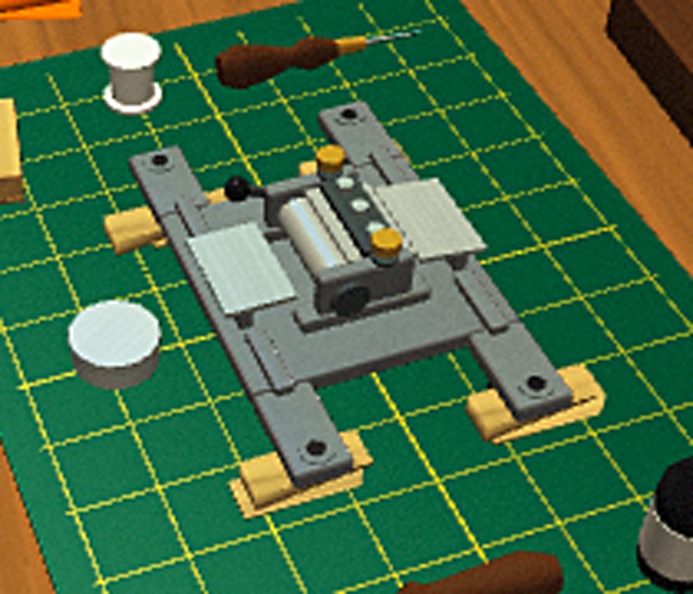

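The top view shows the splitter on the mat: feet at about (252,225), (358,236→~218), (250,170) and (346,162), each with a pale wedge pair. The red, turquoise and orange wedges at left, (157,326), (213,335) and (138,245), are the look-alikes lying off the mat, so I'll leave them alone. Next I'll fit the splitter pose.

```bash
cat > h.py <<'E'
import numpy as np, cv2
from scipy.spatial.transform import Rotation as Ro
def ray(f,uv):
    R=cv2.Rodrigues(np.array(f["rvec"]))[0]; t=np.array(f["tvec"])
    d=R.T@np.array([(uv[0]-f["cx"])/f["fx"],(uv[1]-f["cy"])/f["fy"],1]); return -R.T@t,d
def at(f,uv,z):
    o,d=ray(f,uv); return o+d*(z-o[2])/d[2]
def proj(f,p):
    R=cv2.Rodrigues(np.array(f["rvec"]))[0]
    q=R@np.array(p)+f["tvec"]; return np.array([f["cx"]+f["fx"]*q[0]/q[2],f["cy"]+f["fy"]*q[1]/q[2]])
E
python3 - <<'E'
from h import *
import pickle
from scipy.optimize import least_squares
d=pickle.load(open("f0.pkl","rb")); t=d["top"]; s=d["side"]
T=lambda u,v:(u/3.5+200,v/3.5+120)
obs=[(t,T(136,350),(-50,145)),(t,T(140,403),(-86,145)),(t,T(578,312),(-50,-145)),(t,T(583,362),(-86,-145)),
(t,T(121,147),(86,145)),(t,T(126,199),(50,145)),(t,T(556,111),(86,-145)),(t,T(560,160),(50,-145))]
S=lambda u,v:(u/3.3+260,v/3.3+150)
obs2=[(s,S(131,157),(-86,145)),(s,S(176,147),(-50,145)),(s,S(320,112),(50,145)),(s,S(363,102),(86,145)),
(s,S(298,473),(-86,-145)),(s,S(351,462),(-50,-145)),(s,S(514,403),(50,-145)),(s,S(570,393),(86,-145))]
for f,p,m in obs: print(m,at(f,p,35).round(1))
def fit(ob):
    def r(q):
        c,n=np.cos(q[2]),np.sin(q[2]);o=[]
        for f,p,m in ob: o+=list(proj(f,(q[0]+c*m[0]-n*m[1],q[1]+n*m[0]+c*m[1],35))-p)
        return o
    return least_squares(r,[500,0,0])
for ob in (obs,obs2,obs+obs2):
    a=fit(ob); q=a.x; print(q[:2].round(1),np.degrees(q[2]).round(2),np.abs(a.fun).max().round(2), a.fun.round(1))
np.save("q.npy",q)
c,n=np.cos(q[2]),np.sin(q[2])
W=lambda m:np.array((q[0]+c*m[0]-n*m[1],q[1]+n*m[0]+c*m[1]))
for k,m in dict(FL=(-68,113),FR=(-68,-113),RL=(68,113),RR=(68,-113)).items(): print(k,W(m).round(1),'wedge line',W((m[0],m[1]-13)).round(1))
Rm=Ro.from_euler('xyz',[ -89.90670671,   89.89672525, -110.29309379],degrees=True).as_matrix(); print(Rm.round(3))
E
```

```text
(-50, 145) [534.5 213.1  35. ]
(-86, 145) [500.  209.7  35. ]
(-50, -145) [560.3 -70.2  35. ]
(-86, -145) [527.5 -72.9  35. ]
(86, 145) [669.8 226.   35. ]
(50, 145) [634.7 221.9  35. ]
(86, -145) [695.3 -58.   35. ]
(50, -145) [661.9 -60.1  35. ]
[598.1  76.2] 5.35 1.5 [-1.2 -0.1 -1.3  0.5  1.2 -0.7  1.5  0.7 -1.1 -0.2 -1.4  0.1  0.9 -0.8
  1.5  0.2]
[599.8  79.5] 5.12 2.63 [-1.4 -1.3  0.4 -1.9 -1.5 -1.3  0.1 -1.7 -1.4  1.3  1.  -0.8  1.   2.6
  1.3  0.6]
[598.8  77.5] 5.24 3.45 [-1.9 -0.5 -1.9  0.   0.5 -0.8  0.8  0.5 -1.6 -0.6 -2.  -0.3  0.4 -1.
  1.   0.  -1.7 -0.6  0.1 -1.2 -1.8 -0.7 -0.2 -1.1 -1.4  2.3  1.   0.2
  1.1  3.4  1.3  1.4]
FL [520.7 183.8] wedge line [521.9 170.8]
FR [541.4 -41.3] wedge line [542.6 -54.2]
RL [656.2 196.2] wedge line [657.4 183.3]
RR [676.8 -28.8] wedge line [678.  -41.8]
[[-0.001  0.348  0.937]
 [-0.002  0.937 -0.348]
 [-1.    -0.002  0.   ]]
```

Run:
```python
from h import *
import pickle
from scipy.optimize import least_squares
d=pickle.load(open("f0.pkl","rb")); t=d["top"]; s=d["side"]
T=lambda u,v:(u/3.5+200,v/3.5+120)
S=lambda u,v:(u/3.3+260,v/3.3+150)
L=142
P=[((136,350),(131,157)),((140,403),0)]
obs=[(t,T(136,350),(-50,L)),(t,T(140,403),(-86,L)),(t,T(578,312),(-50,-L)),(t,T(583,362),(-86,-L)),
(t,T(121,147),(86,L)),(t,T(126,199),(50,L)),(t,T(556,111),(86,-L)),(t,T(560,160),(50,-L))]
obs2=[(s,S(131,157),(-86,L)),(s,S(176,147),(-50,L)),(s,S(320,112),(50,L)),(s,S(363,102),(86,L)),
(s,S(298,473),(-86,-L)),(s,S(351,462),(-50,-L)),(s,S(514,403),(50,-L)),(s,S(570,393),(86,-L))]
def fit(ob):
    def r(q):
        c,n=np.cos(q[2]),np.sin(q[2]);o=[]
        for f,p,m in ob: o+=list(proj(f,(q[0]+c*m[0]-n*m[1],q[1]+n*m[0]+c*m[1],35))-p)
        return o
    return least_squares(r,[500,0,0])
for ob in (obs,obs2,obs+obs2):
    a=fit(ob); q=a.x; print(q[:2].round(1),np.degrees(q[2]).round(2),a.fun.round(1))
np.save("q.npy",q)
c,n=np.cos(q[2]),np.sin(q[2])
W=lambda m:np.array((q[0]+c*m[0]-n*m[1],q[1]+n*m[0]+c*m[1]))
for k,m in dict(FL=(-68,110),FR=(-68,-110),RL=(68,110),RR=(68,-110)).items(): print(k,W(m).round(1),'wedge line',W((m[0],m[1]-13)).round(1))
def inv(p): 
    v=np.array(p[:2])-q[:2]; return np.array([c*v[0]+n*v[1],-n*v[0]+c*v[1]]).round(1)
# wedge corners front of upper wedge at top z~22 (zoom px L,R)
for k,uv in dict(FLl=(194,447),FLr=(233,443),FRl=(538,408),FRr=(577,412),RLl=(179,246),RLr=(217,241),RRl=(516,195),RRr=(553,190)).items(): print(k,inv(at(t,T(*uv),21)))
print("dye top",inv(at(t,(405,134),105)),"dye side", inv(at(s,(465,322),3)))
print("tin",inv(at(t,(304,255),25)))
```

```text
[598.   76.2] 5.34 [ 0.1 -0.2  0.1  0.4 -0.2 -0.5  0.1  0.8  0.2 -0.3 -0.1  0.  -0.4 -0.6
  0.2  0.4]
[599.7  78.3] 5.35 [-1.1  0.   0.8 -0.7 -1.1 -0.2  0.5 -0.7 -1.5  0.6  0.8 -1.5  0.7  1.8
  0.9 -0.3]
[598.8  77. ] 5.37 [-0.3 -0.5 -0.3  0.1 -0.5 -0.9 -0.2  0.4 -0.2 -0.6 -0.5 -0.3 -0.7 -1.
 -0.2  0.  -1.3  0.5  0.5 -0.2 -1.3  0.3  0.3 -0.2 -1.7  1.3  0.6 -0.8
  0.6  2.4  0.7  0.3]
FL [520.8 180.1] wedge line [522.  167.2]
FR [541.4 -38.9] wedge line [542.6 -51.8]
RL [656.2 192.9] wedge line [657.4 179.9]
RR [676.8 -26.2] wedge line [678.  -39.1]
FLl [-114.9  110.3]
FLr [-114.6   85.2]
FRl [-109.7 -112.1]
FRr [-114.6 -136.9]
RLl [ 18.6 110. ]
RLr [19.8 85.1]
RRl [  33.1 -112.8]
RRr [  34.3 -137.4]
dye top [  91.4 -239.1] dye side [  95.3 -247.8]
tin [-141.9    3.3]
```

>>> play_rows(
  motion=[
    [0.027,-0.03,0,-0.09,0],
    [0.054,-0.06,0,-0.18,0],
    [0.081,-0.09,0,-0.28,0],
    [0.108,-0.12,0,-0.37,0],
    [0.135,-0.15,0,-0.47,0],
    [0.16,-0.18,0,-0.56,0],
    [0.187,-0.21,0,-0.66,0],
    [0.214,-0.24,0,-0.75,0],
  ],
  squeeze=20,
)

```text
time_s: 1.47
ee_pos: [415.2, 297.4, 214.3]
ee_rot: [98.3, 90.0, 34.7]
force: [-0.4, 0.4, 0.2]
gripper_width: 40.5
```

>>> play_rows(
  motion=[
    [0.02,-0.022,0,-0.08,0],
    [0.042,-0.047,0,-0.16,0],
    [0.064,-0.072,-0.01,-0.24,0],
    [0.086,-0.097,-0.035,-0.32,0],
    [0.1065,-0.119,-0.065,-0.372,0],
    [0.1065,-0.119,-0.1,-0.372,0],
    [0.1065,-0.119,-0.135,-0.372,0],
    [0.1065,-0.119,-0.154,-0.372,0],
  ],
)

```text
time_s: 2.13
ee_pos: [519.0, 178.5, 56.3]
ee_rot: [-77.4, 89.7, -162.2]
force: [0.6, 0.1, -0.3]
gripper_width: 0.5
```

Run:
```python
from workcell import sensors, grab_frame
from h import *
s=sensors.state(); print(s['time_s'],s['ee_pos'],s['force'],s['gripper_width'])
print(Ro.from_euler('xyz',s['ee_rot'],degrees=True).as_matrix().round(3))
f=grab_frame("side"); cv2.imwrite("pics/side1.png",cv2.resize(f["img"][60:330,200:470],None,fx=2.2,fy=2.2))
```

```text
2.1333 [519.04400443 178.51680105  56.34142622] [ 0.55935045  0.05562175 -0.28326889] 0.5340048604135637
[[-0.005  0.996  0.091]
 [-0.002  0.091 -0.996]
 [-1.    -0.005  0.001]]
```

View pics/side1.png

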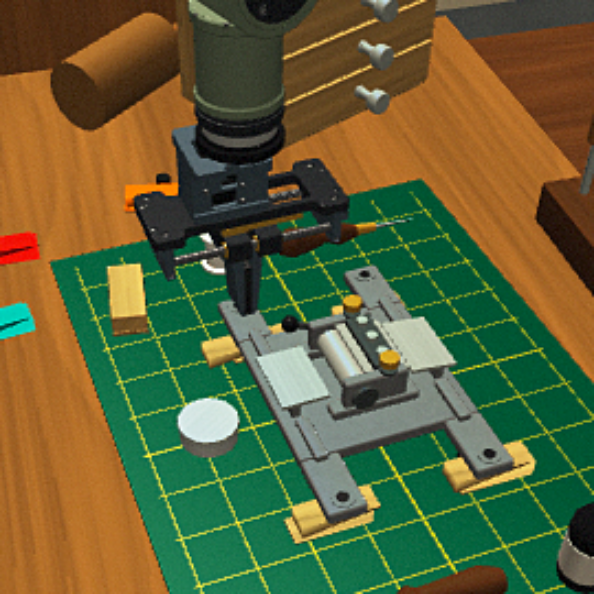

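The closed fingers are above the front-left foot, at about (245,310) in the crop. I'll descend.

>>> play_rows(
  motion=[
    [0,0,-0.005,0,0],
    [0,0,-0.01,0,0],
    [0,0,-0.015,0,0],
    [0,0,-0.019,0,0],
    [0,0,-0.019,0,0],
    [0,0,-0.019,0,0],
    [0,0,-0.019,0,0],
    [0,0,-0.019,0,0],
  ],
)

```text
time_s: 2.85
ee_pos: [521.1, 180.1, 41.5]
ee_rot: [101.1, 89.9, 16.5]
force: [1.1, -1.2, 0.2]
gripper_width: 0.5
```

>>> play_rows(
  motion=[
    [0,0,-0.001,0,0],
    [0,0,-0.002,0,0],
    [0,0,-0.003,0,0],
    [0,0,-0.004,0,0],
    [0,0,-0.005,0,0],
    [0,0,-0.0055,0,0],
    [0,0,-0.006,0,0],
    [0,0,-0.006,0,0],
  ],
)

```text
time_s: 3.52
ee_pos: [520.7, 180.1, 35.2]
ee_rot: [-136.5, 90.0, 138.8]
force: [-1.9, -0.5, 4.1]
gripper_width: 0.7
```

```bash
cat > st.py <<'E'
from workcell import sensors
s=sensors.state(); print(s['time_s'],s['ee_pos'].round(2),s['force'].round(2))
E
python3 st.py
```

```text
3.5167 [520.68 180.06  35.18] [-1.87 -0.49  4.08]
```

>>> play_rows(
  motion=[
    [0,0,-0.0003,0,0],
    [0,0,-0.0006,0,0],
    [0,0,-0.001,0,0],
    [0,0,-0.001,0,0],
    [0,0,-0.001,0,0],
    [0,0,-0.001,0,0],
    [0,0,-0.001,0,0],
    [0,0,-0.001,0,0],
  ],
)

```text
time_s: 4.18
ee_pos: [520.6, 180.1, 34.1]
ee_rot: [-125.4, 90.0, 149.9]
force: [-2.3, 0.3, 5.3]
gripper_width: 0.5
```

>>> play_rows(
  motion=[
    [0,0,-0.0003,0,0],
    [0,0,-0.0006,0,0],
    [0,0,-0.001,0,0],
    [0,0,-0.001,0,0],
    [0,0,-0.001,0,0],
    [0,0,-0.001,0,0],
    [0,0,-0.001,0,0],
    [0,0,-0.001,0,0],
  ],
)

```text
time_s: 4.85
ee_pos: [520.6, 180.1, 33.7]
ee_rot: [-152.7, 90.0, 122.7]
force: [-3.1, -0.2, 8.1]
gripper_width: 0.2
```

>>> play_rows(
  motion=[
    [0,0,-0.0003,0,0],
    [0,0,-0.0006,0,0],
    [0,0,-0.001,0,0],
    [0,0,-0.001,0,0],
    [0,0,-0.001,0,0],
    [0,0,-0.001,0,0],
    [0,0,-0.001,0,0],
    [0,0,-0.001,0,0],
  ],
)

```text
time_s: 5.52
ee_pos: [520.6, 180.2, 33.4]
ee_rot: [144.6, 90.0, 59.9]
force: [-4.4, -0.1, 14.1]
gripper_width: 0.2
```

>>> play_rows(
  motion=[
    [0,0,0.001,0,0],
    [0,0,0.002,0,0],
    [0,0,0.0027,0,0],
    [0,0,0.0035,0,0],
    [0,0,0.0035,0,0],
    [0,0,0.0035,0,0],
    [0,0,0.0035,0,0],
    [0,0,0.0035,0,0],
  ],
)

```text
time_s: 6.18
ee_pos: [520.7, 180.0, 35.3]
ee_rot: [-111.6, 90.0, 163.7]
force: [-1.6, 0.5, 3.8]
gripper_width: 0.8
```

>>> play_rows(
  motion=[
    [0,0,0.0005,0,0],
    [0,0,0.001,0,0],
    [0,0,0.001,0,0],
    [0,0,0.001,0,0],
    [0,0,0.001,0,0],
    [0,0,0.001,0,0],
    [0,0,0.001,0,0],
    [0,0,0.001,0,0],
  ],
)

```text
time_s: 6.85
ee_pos: [520.9, 180.0, 36.4]
ee_rot: [68.0, 90.0, -16.7]
force: [-0.5, 0.2, 2.4]
gripper_width: 0.4
```

>>> play_rows(
  motion=[
    [0,0,0.003,0,0],
    [0,0,0.006,0,0],
    [0,0,0.01,0,0],
    [0,0,0.015,0,0],
    [0,0,0.02,0,0],
    [0,0,0.025,0,0],
    [0,0,0.025,0,0],
    [0,0,0.025,0,0],
  ],
)

```text
time_s: 7.52
ee_pos: [521.1, 180.1, 62.0]
ee_rot: [100.7, 89.9, 16.1]
force: [-0.4, -0.4, 0.5]
gripper_width: -0.0
```

FL behaves as springy: 2.4 N at 36.4 mm, 3.8 at 35.3, 5.3 at 34.1, then it stiffens at 33.5. I'll press FR once for comparison.

>>> play_rows(
  motion=[
    [0,0,0.035,0,0],
    [0,-0.03,0.06,0,0],
    [0.005,-0.07,0.06,0,0],
    [0.01,-0.11,0.06,0,0],
    [0.015,-0.15,0.06,0,0],
    [0.0206,-0.19,0.06,0,0],
    [0.0206,-0.219,0.04,0,0],
    [0.0206,-0.219,0.0,0,0],
  ],
)

```text
time_s: 8.18
ee_pos: [545.8, -44.3, 64.9]
ee_rot: [70.9, 89.3, -14.0]
force: [0.8, 0.1, -0.1]
gripper_width: 0.3
```

>>> play_rows(
  motion=[
    [0,0,-0.01,0,0],
    [0,0,-0.018,0,0],
    [0,0,-0.02,0,0],
    [0,0,-0.021,0,0],
    [0,0,-0.022,0,0],
    [0,0,-0.023,0,0],
    [0,0,-0.024,0,0],
    [0,0,-0.024,0,0],
  ],
)

```text
time_s: 8.85
ee_pos: [541.7, -38.7, 38.0]
ee_rot: [80.8, 89.9, -3.8]
force: [-0.5, 0.3, -0.1]
gripper_width: 0.6
```

>>> play_rows(
  motion=[
    [0,0,-0.0005,0,0],
    [0,0,-0.001,0,0],
    [0,0,-0.0015,0,0],
    [0,0,-0.002,0,0],
    [0,0,-0.002,0,0],
    [0,0,-0.002,0,0],
    [0,0,-0.002,0,0],
    [0,0,-0.002,0,0],
  ],
)

```text
time_s: 9.52
ee_pos: [541.6, -38.9, 36.7]
ee_rot: [93.0, 89.9, 8.3]
force: [-2.2, 1.1, 8.6]
gripper_width: 0.3
```

>>> play_rows(
  motion=[
    [0,0,-0.0005,0,0],
    [0,0,-0.001,0,0],
    [0,0,-0.001,0,0],
    [0,0,-0.001,0,0],
    [0,0,-0.001,0,0],
    [0,0,-0.001,0,0],
    [0,0,-0.001,0,0],
    [0,0,-0.001,0,0],
  ],
)

```text
time_s: 10.18
ee_pos: [541.6, -38.9, 36.5]
ee_rot: [88.8, 89.9, 4.1]
force: [-3.3, 0.5, 13.9]
gripper_width: 0.3
```

>>> play_rows(
  motion=[
    [0,0,0.003,0,0],
    [0,0,0.02,0,0],
    [0,0,0.06,0,0],
    [0,0,0.087,0,0],
    [-0.005,0.03,0.087,0,0],
    [-0.01,0.07,0.087,0,0],
    [-0.02,0.11,0.087,0,0],
    [-0.03,0.15,0.087,0,0],
  ],
)

```text
time_s: 10.85
ee_pos: [511.1, 112.2, 121.7]
ee_rot: [99.9, 90.0, 15.1]
force: [0.9, 0.6, 0.3]
gripper_width: 0.5
```

FR moved only 0.2 mm from 8.6 to 13.9 N, so it's firm and FL is the loose foot. Next I'll move in front of FL's wedge, whose thick end is at world (475,164).

>>> play_rows(
  motion=[
    [-0.03,0.02,0,0,0],
    [-0.06,0.04,0,0,0],
    [-0.0711,0.0492,-0.02,0,0],
    [-0.0711,0.0492,-0.05,0,0],
    [-0.0711,0.0492,-0.075,0,0],
    [-0.0711,0.0492,-0.09,0,0],
    [-0.0711,0.0492,-0.0965,0,0],
    [-0.0711,0.0492,-0.0965,0,0],
  ],
  squeeze=50,
)

```text
time_s: 11.52
ee_pos: [439.4, 159.9, 23.7]
ee_rot: [-75.9, 89.8, -160.6]
force: [0.3, 0.1, 1.6]
gripper_width: 0.3
```

```bash
python3 st.py
python3 - <<'E'
from workcell import grab_frame
from h import *
f=grab_frame("side"); cv2.imwrite("pics/side2.png",cv2.resize(f["img"][130:290,200:400],None,fx=3.5,fy=3.5))
f=grab_frame("wrist"); cv2.imwrite("pics/w2.png",f["img"]);print(f["tool_from_camera"],f["fx"],f["cx"],f["cy"])
E
```

```text
11.5167 [439.35 159.86  23.73] [0.33 0.09 1.62]
[[-4.54331276e-04 -2.70926140e-01  9.62600031e-01 -1.69763146e+02]
 [ 9.99999838e-01  2.06730347e-04  5.30168129e-04 -2.63313273e-01]
 [-3.42635043e-04  9.62600116e-01  2.70926002e-01 -7.78000457e+01]
 [ 0.00000000e+00  0.00000000e+00  0.00000000e+00  1.00000000e+00]] 371.64829954431775 316.0861561948264 236.63128950174274
```

View pics/side2.png

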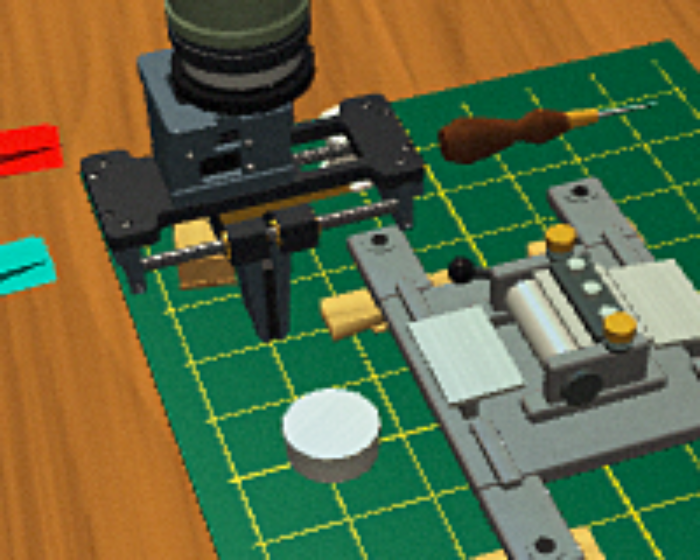

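View pics/w2.png

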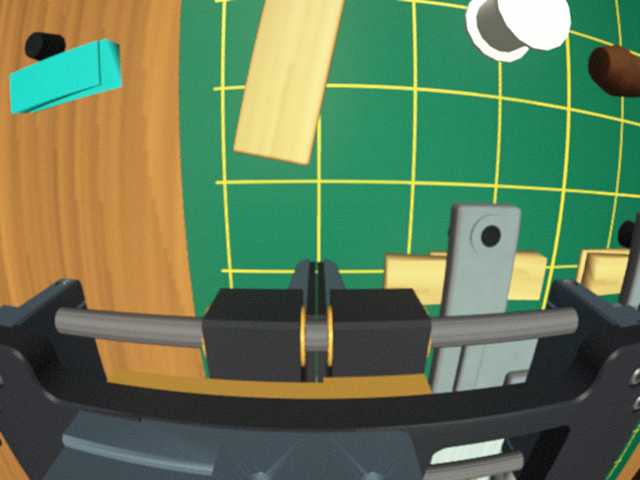

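Run:
```python
from workcell import sensors, grab_frame
from h import *
s=sensors.state(); f=grab_frame("wrist")
R=Ro.from_euler('xyz',s['ee_rot'],degrees=True).as_matrix(); M=np.array(f["tool_from_camera"])
def w(uv,z):
    a=np.array([uv[0]-f["cx"],uv[1]-f["cy"]]); r=np.hypot(*a); th=r/f["fx"]
    d=np.array([*(a/r*np.sin(th)),np.cos(th)]); d=R@(M[:3,:3]@d); o=R@M[:3,3]+s["ee_pos"]
    return o+d*(z-o[2])/d[2]
q=np.load("q.npy"); c,n=np.cos(q[2]),np.sin(q[2])
inv=lambda p:(np.array([[c,n],[-n,c]])@(p[:2]-q[:2])).round(1)
print(s["ee_pos"],inv(s["ee_pos"]))
for k,uv,z in (("wedge top l",(387,254),22),("foot outer front",(454,206),36),("foot outer rear",(521,207),36),("block",(309,164),27)): print(k,w(uv,z).round(1),inv(w(uv,z)))
cv2.imwrite("pics/w3.png",cv2.resize(f["img"][190:320,280:480],None,fx=4,fy=4))
for l in("wedge_a",): print(finder.spot_point(f,l)) if 0 else 0
```

```text
[440.95941724 160.3079186   25.47980282] [-149.3   97.7]
wedge top l [474.1 183.5  22. ] [-114.2  117.7]
foot outer front [499.1 213.4  36. ] [-86.5 145.2]
foot outer rear [535.5 217.2  36. ] [-49.9 145.6]
block [431.6 224.2  27. ] [-152.7  162.2]
```

View pics/w3.png

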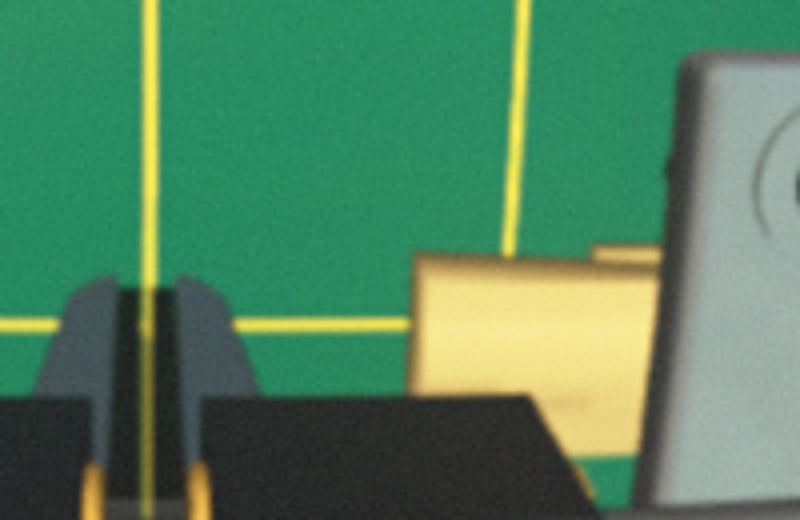

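The wedge end and the closed fingers line up in y, and the fingers span about local y 82–114 against the wedge's 85–111. I'll lower and approach.

>>> play_rows(
  motion=[
    [0,0,-0.004,0,0],
    [0,0,-0.008,0,0],
    [0,0,-0.01,0,0],
    [0.004,0.0004,-0.01,0,0],
    [0.008,0.0008,-0.01,0,0],
    [0.012,0.0011,-0.01,0,0],
    [0.014,0.0013,-0.01,0,0],
    [0.014,0.0013,-0.01,0,0],
  ],
)

```text
time_s: 12.33
ee_pos: [455.3, 161.7, 15.1]
ee_rot: [100.7, 89.9, 16.0]
force: [0.4, 0.4, -0.1]
gripper_width: 0.2
```

>>> play_rows(
  motion=[
    [0.001,0.0001,0,0,0],
    [0.002,0.0002,0,0,0],
    [0.003,0.0003,0,0,0],
    [0.004,0.0004,0,0,0],
    [0.005,0.0005,0,0,0],
    [0.006,0.0006,0,0,0],
    [0.006,0.0006,0,0,0],
    [0.006,0.0006,0,0,0],
  ],
)

```text
time_s: 13.0
ee_pos: [460.3, 162.1, 15.0]
ee_rot: [103.1, 90.0, 18.4]
force: [-0.3, -0.1, 0.4]
gripper_width: 0.5
```

>>> play_rows(
  motion=[
    [0.001,0.0001,0,0,0],
    [0.002,0.0002,0,0,0],
    [0.003,0.0003,0,0,0],
    [0.004,0.0004,0,0,0],
    [0.005,0.0005,0,0,0],
    [0.005,0.0005,0,0,0],
    [0.005,0.0005,0,0,0],
    [0.005,0.0005,0,0,0],
  ],
)

```text
time_s: 13.67
ee_pos: [465.2, 162.6, 15.0]
ee_rot: [-56.5, 90.0, -141.1]
force: [0.0, -1.1, -0.8]
gripper_width: 0.6
```

```bash
python3 st.py
```

```text
13.6667 [465.25 162.58  14.96] [ 0.04 -1.11 -0.83]
```

>>> play_rows(
  motion=[
    [0.0005,0.0001,0,0,0],
    [0.001,0.0001,0,0,0],
    [0.0015,0.0001,0,0,0],
    [0.002,0.0002,0,0,0],
    [0.0025,0.0002,0,0,0],
    [0.003,0.0003,0,0,0],
    [0.003,0.0003,0,0,0],
    [0.003,0.0003,0,0,0],
  ],
)

```text
time_s: 14.33
ee_pos: [468.3, 162.9, 15.0]
ee_rot: [86.6, 90.0, 2.0]
force: [-0.4, -0.6, -0.5]
gripper_width: 0.4
```

>>> play_rows(
  motion=[
    [0.0005,0.0001,0,0,0],
    [0.001,0.0001,0,0,0],
    [0.0015,0.0001,0,0,0],
    [0.002,0.0002,0,0,0],
    [0.0025,0.0002,0,0,0],
    [0.003,0.0003,0,0,0],
    [0.003,0.0003,0,0,0],
    [0.003,0.0003,0,0,0],
  ],
)

```text
time_s: 15.0
ee_pos: [469.7, 163.0, 14.8]
ee_rot: [-85.0, 89.8, -169.7]
force: [-4.7, 0.6, 3.2]
gripper_width: 0.2
```

>>> play_rows(
  motion=[
    [0.0005,0.0001,0,0,0],
    [0.001,0.0001,0,0,0],
    [0.0015,0.0001,0,0,0],
    [0.002,0.0002,0,0,0],
    [0.0025,0.0002,0,0,0],
    [0.003,0.0003,0,0,0],
    [0.003,0.0003,0,0,0],
    [0.003,0.0003,0,0,0],
  ],
)

```text
time_s: 15.67
ee_pos: [472.9, 163.3, 15.2]
ee_rot: [-84.6, 89.8, -169.2]
force: [-6.3, -0.1, 6.1]
gripper_width: 0.3
```

>>> play_rows(
  motion=[
    [0.0005,0.0001,0,0,0],
    [0.001,0.0001,0,0,0],
    [0.0015,0.0001,0,0,0],
    [0.002,0.0002,0,0,0],
    [0.0025,0.0002,0,0,0],
    [0.003,0.0003,0,0,0],
    [0.003,0.0003,0,0,0],
    [0.003,0.0003,0,0,0],
  ],
)

```text
time_s: 16.33
ee_pos: [476.1, 163.6, 15.6]
ee_rot: [-83.9, 89.9, -168.5]
force: [-5.2, -0.7, 9.1]
gripper_width: -0.0
```

>>> play_rows(
  motion=[
    [0,0,0.0005,0,0],
    [0,0,0.001,0,0],
    [0.0,0.0,0.001,0,0],
    [0.0005,0.0001,0.001,0,0],
    [0.001,0.0001,0.0012,0,0],
    [0.0015,0.0001,0.0013,0,0],
    [0.002,0.0002,0.0013,0,0],
    [0.002,0.0002,0.0013,0,0],
  ],
)

```text
time_s: 17.0
ee_pos: [478.5, 163.8, 16.2]
ee_rot: [-80.7, 89.9, -165.4]
force: [-5.2, 0.2, 3.7]
gripper_width: 0.4
```

```bash
python3 st.py
python3 - <<'E'
from workcell import grab_frame
from h import *
f=grab_frame("side"); cv2.imwrite("pics/side3.png",cv2.resize(f["img"][170:260,230:360],None,fx=6,fy=6,interpolation=2))
f=grab_frame("wrist"); cv2.imwrite("pics/w4.png",cv2.resize(f["img"][190:320,280:480],None,fx=4,fy=4))
E
```

```text
17.0 [478.49 163.84  16.19] [-5.16  0.2   3.67]
```

View pics/side3.png

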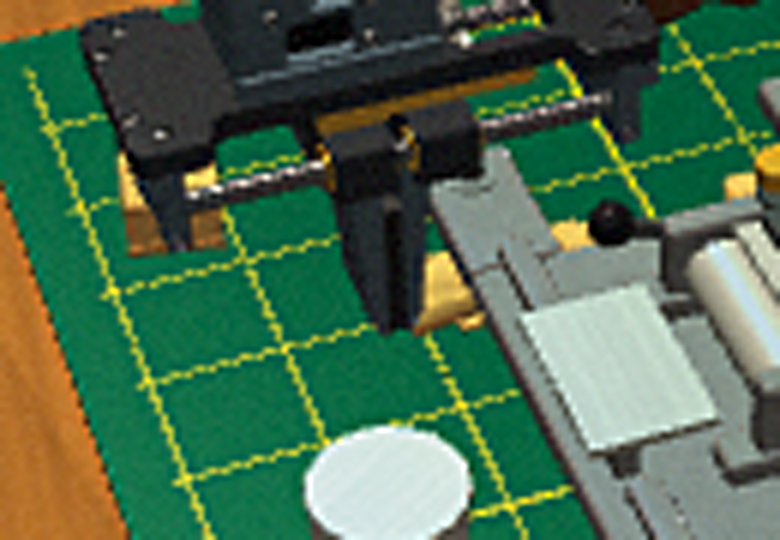

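View pics/w4.png

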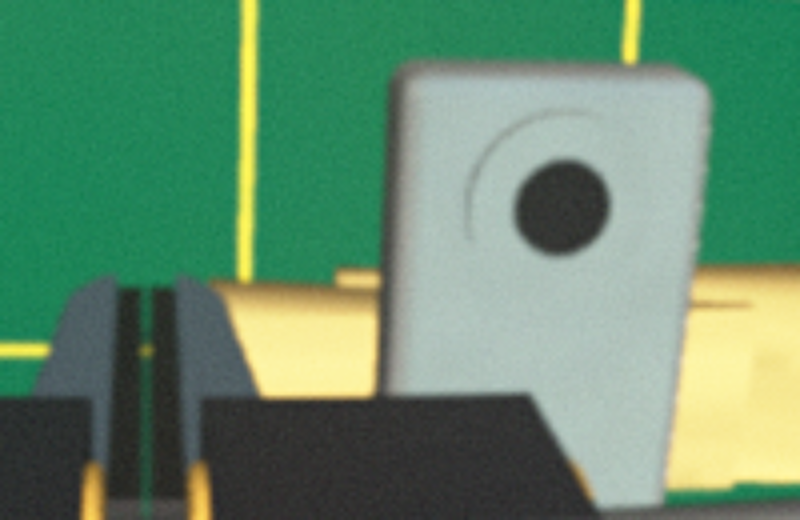

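The finger is square on the wedge end, and the upward force is just friction as the wedge climbs. I'll follow the 1:6 slope and push on.

>>> play_rows(
  motion=[
    [0.0005,0.0001,0.0003,0,0],
    [0.001,0.0001,0.0005,0,0],
    [0.0015,0.0001,0.0006,0,0],
    [0.002,0.0002,0.0007,0,0],
    [0.0025,0.0002,0.0008,0,0],
    [0.003,0.0003,0.0008,0,0],
    [0.003,0.0003,0.0008,0,0],
    [0.003,0.0003,0.0008,0,0],
  ],
)

```text
time_s: 17.77
ee_pos: [481.4, 164.1, 16.7]
ee_rot: [-80.1, 89.9, -164.7]
force: [-3.9, 0.2, 2.0]
gripper_width: 0.5
```

>>> play_rows(
  motion=[
    [0.0005,0.0001,0.0001,0,0],
    [0.001,0.0001,0.0002,0,0],
    [0.0015,0.0001,0.0003,0,0],
    [0.002,0.0002,0.0004,0,0],
    [0.0025,0.0002,0.0004,0,0],
    [0.003,0.0003,0.0005,0,0],
    [0.003,0.0003,0.0005,0,0],
    [0.003,0.0003,0.0005,0,0],
  ],
)

```text
time_s: 18.43
ee_pos: [484.6, 164.4, 17.3]
ee_rot: [-77.4, 89.9, -162.1]
force: [-4.5, -0.3, 1.5]
gripper_width: 0.3
```

>>> play_rows(
  motion=[
    [0.0005,0,0.0001,0,0],
    [0.001,0.0001,0.0002,0,0],
    [0.0015,0.0001,0.0003,0,0],
    [0.002,0.0002,0.0003,0,0],
    [0.002,0.0002,0.0003,0,0],
    [0.002,0.0002,0.0003,0,0],
    [0.002,0.0002,0.0003,0,0],
    [0.002,0.0002,0.0003,0,0],
  ],
)

```text
time_s: 19.1
ee_pos: [486.8, 164.6, 17.7]
ee_rot: [-73.4, 89.9, -158.1]
force: [-4.5, 0.3, 2.6]
gripper_width: 0.5
```

>>> play_rows(
  motion=[
    [0.0005,0,0.0001,0,0],
    [0.001,0.0001,0.0002,0,0],
    [0.0015,0.0001,0.0003,0,0],
    [0.0015,0.0001,0.0003,0,0],
    [0.0015,0.0001,0.0003,0,0],
    [0.0015,0.0001,0.0003,0,0],
    [0.0015,0.0001,0.0003,0,0],
    [0.0015,0.0001,0.0003,0,0],
  ],
)

```text
time_s: 19.77
ee_pos: [487.9, 164.7, 17.9]
ee_rot: [-81.3, 89.9, -166.0]
force: [-5.8, 0.1, 1.4]
gripper_width: 0.4
```

Travel so far is 18.4 mm, and the force is starting to grow. From here I'll take small steps.

>>> play_rows(
  motion=[
    [0.0005,0,0.0001,0,0],
    [0.001,0.0001,0.0002,0,0],
    [0.001,0.0001,0.0002,0,0],
    [0.001,0.0001,0.0002,0,0],
    [0.001,0.0001,0.0002,0,0],
    [0.001,0.0001,0.0002,0,0],
    [0.001,0.0001,0.0002,0,0],
    [0.001,0.0001,0.0002,0,0],
  ],
)

```text
time_s: 20.43
ee_pos: [488.4, 164.7, 17.9]
ee_rot: [-82.9, 89.8, -167.6]
force: [-6.9, -0.4, 1.9]
gripper_width: 0.7
```

```bash
python3 st.py
```

```text
20.4333 [488.41 164.74  17.94] [-6.91 -0.36  1.91]
```

>>> play_rows(
  motion=[
    [0.0005,0,0.0001,0,0],
    [0.001,0.0001,0.0002,0,0],
    [0.001,0.0001,0.0002,0,0],
    [0.001,0.0001,0.0002,0,0],
    [0.001,0.0001,0.0002,0,0],
    [0.001,0.0001,0.0002,0,0],
    [0.001,0.0001,0.0002,0,0],
    [0.001,0.0001,0.0002,0,0],
  ],
)

```text
time_s: 21.1
ee_pos: [488.9, 164.8, 18.0]
ee_rot: [-83.2, 89.8, -167.9]
force: [-6.8, -0.2, 0.9]
gripper_width: 0.7
```

>>> play_rows(
  motion=[
    [0.0005,0,0.0001,0,0],
    [0.001,0.0001,0.0002,0,0],
    [0.001,0.0001,0.0002,0,0],
    [0.001,0.0001,0.0002,0,0],
    [0.001,0.0001,0.0002,0,0],
    [0.001,0.0001,0.0002,0,0],
    [0.001,0.0001,0.0002,0,0],
    [0.001,0.0001,0.0002,0,0],
  ],
)

```text
time_s: 21.77
ee_pos: [489.4, 164.8, 18.1]
ee_rot: [-84.1, 89.7, -168.8]
force: [-8.4, -0.1, 1.4]
gripper_width: 0.3
```

```bash
python3 st.py
```

```text
21.7667 [489.42 164.81  18.12] [-8.38 -0.06  1.38]
```

>>> play_rows(
  motion=[
    [0.0005,0,0.0001,0,0],
    [0.001,0.0001,0.0002,0,0],
    [0.001,0.0001,0.0002,0,0],
    [0.001,0.0001,0.0002,0,0],
    [0.001,0.0001,0.0002,0,0],
    [0.001,0.0001,0.0002,0,0],
    [0.001,0.0001,0.0002,0,0],
    [0.001,0.0001,0.0002,0,0],
  ],
)

```text
time_s: 22.43
ee_pos: [489.9, 164.9, 18.2]
ee_rot: [-84.5, 89.7, -169.2]
force: [-8.2, 0.6, 2.3]
gripper_width: 0.1
```

>>> play_rows(
  motion=[
    [0.0005,0,0.0001,0,0],
    [0.001,0.0001,0.0002,0,0],
    [0.001,0.0001,0.0002,0,0],
    [0.001,0.0001,0.0002,0,0],
    [0.001,0.0001,0.0002,0,0],
    [0.001,0.0001,0.0002,0,0],
    [0.001,0.0001,0.0002,0,0],
    [0.001,0.0001,0.0002,0,0],
  ],
)

```text
time_s: 23.1
ee_pos: [490.5, 164.9, 18.3]
ee_rot: [-84.4, 89.6, -169.1]
force: [-8.9, 1.1, 3.5]
gripper_width: 0.5
```

>>> play_rows(
  motion=[
    [0.0005,0,0.0001,0,0],
    [0.001,0.0001,0.0002,0,0],
    [0.001,0.0001,0.0002,0,0],
    [0.001,0.0001,0.0002,0,0],
    [0.001,0.0001,0.0002,0,0],
    [0.001,0.0001,0.0002,0,0],
    [0.001,0.0001,0.0002,0,0],
    [0.001,0.0001,0.0002,0,0],
  ],
)

```text
time_s: 23.77
ee_pos: [491.0, 164.9, 18.3]
ee_rot: [-84.5, 89.5, -169.2]
force: [-8.5, 1.4, 3.1]
gripper_width: 0.8
```

>>> play_rows(
  motion=[
    [0.0005,0,0.0001,0,0],
    [0.001,0.0001,0.0002,0,0],
    [0.001,0.0001,0.0002,0,0],
    [0.001,0.0001,0.0002,0,0],
    [0.001,0.0001,0.0002,0,0],
    [0.001,0.0001,0.0002,0,0],
    [0.001,0.0001,0.0002,0,0],
    [0.001,0.0001,0.0002,0,0],
  ],
)

```text
time_s: 24.43
ee_pos: [491.5, 165.0, 18.4]
ee_rot: [-84.8, 89.5, -169.5]
force: [-10.7, 0.8, 3.2]
gripper_width: 0.2
```

>>> play_rows(
  motion=[
    [0.0005,0,0.0001,0,0],
    [0.001,0.0001,0.0001,0,0],
    [0.001,0.0001,0.0001,0,0],
    [0.001,0.0001,0.0001,0,0],
    [0.001,0.0001,0.0001,0,0],
    [0.001,0.0001,0.0001,0,0],
    [0.001,0.0001,0.0001,0,0],
    [0.001,0.0001,0.0001,0,0],
  ],
)

```text
time_s: 25.1
ee_pos: [492.1, 165.0, 18.5]
ee_rot: [-84.9, 89.4, -169.6]
force: [-11.8, 1.0, 3.3]
gripper_width: 0.2
```

The push is at about 11 N, inside the snug range. I'll back off and rise.

>>> play_rows(
  motion=[
    [-0.003,0,0,0,0],
    [-0.008,-0.001,0,0,0],
    [-0.016,-0.002,0,0,0],
    [-0.026,-0.002,0,0,0],
    [-0.036,-0.003,0,0,0],
    [-0.036,-0.003,0.02,0,0],
    [-0.036,-0.003,0.045,0,0],
    [-0.036,-0.003,0.06,0,0],
  ],
)

```text
time_s: 25.77
ee_pos: [461.0, 163.0, 81.5]
ee_rot: [100.6, 89.8, 15.9]
force: [0.5, -0.7, -0.4]
gripper_width: 0.3
```

```bash
python3 st.py
```

```text
25.7667 [461.02 162.96  81.52] [ 0.48 -0.69 -0.39]
```

>>> play_rows(
  motion=[
    [0.02,0.006,0,0,0],
    [0.045,0.012,0,0,0],
    [0.06,0.0173,-0.01,0,0],
    [0.06,0.0173,-0.025,0,0],
    [0.06,0.0173,-0.034,0,0],
    [0.06,0.0173,-0.037,0,0],
    [0.06,0.0173,-0.0395,0,0],
    [0.06,0.0173,-0.0395,0,0],
  ],
)

```text
time_s: 26.43
ee_pos: [520.1, 179.9, 40.0]
ee_rot: [-75.4, 90.0, -160.1]
force: [-0.1, 0.0, -0.3]
gripper_width: 0.5
```

>>> play_rows(
  motion=[
    [0,0,-0.0005,0,0],
    [0,0,-0.001,0,0],
    [0,0,-0.0015,0,0],
    [0,0,-0.002,0,0],
    [0,0,-0.0025,0,0],
    [0,0,-0.003,0,0],
    [0,0,-0.003,0,0],
    [0,0,-0.003,0,0],
  ],
)

```text
time_s: 27.1
ee_pos: [520.9, 180.0, 37.3]
ee_rot: [96.1, 90.0, 11.4]
force: [-0.2, -0.5, 0.2]
gripper_width: 0.3
```

>>> play_rows(
  motion=[
    [0,0,-0.0005,0,0],
    [0,0,-0.001,0,0],
    [0,0,-0.001,0,0],
    [0,0,-0.001,0,0],
    [0,0,-0.001,0,0],
    [0,0,-0.001,0,0],
    [0,0,-0.001,0,0],
    [0,0,-0.001,0,0],
  ],
)

```text
time_s: 27.77
ee_pos: [520.9, 180.0, 37.1]
ee_rot: [96.6, 90.0, 11.9]
force: [-1.7, -0.7, 7.2]
gripper_width: 0.2
```

>>> play_rows(
  motion=[
    [0,0,-0.0005,0,0],
    [0,0,-0.001,0,0],
    [0,0,-0.001,0,0],
    [0,0,-0.001,0,0],
    [0,0,-0.001,0,0],
    [0,0,-0.001,0,0],
    [0,0,-0.001,0,0],
    [0,0,-0.001,0,0],
  ],
)

```text
time_s: 28.43
ee_pos: [520.8, 180.0, 37.0]
ee_rot: [101.3, 90.0, 16.7]
force: [-3.6, -1.5, 13.7]
gripper_width: 0.9
```

>>> play_rows(
  motion=[
    [0,0,0.002,0,0],
    [0,0,0.006,0,0],
    [0,0,0.02,0,0],
    [0,0,0.045,0,0],
    [0,0,0.08,0,0],
    [-0.03,0.02,0.115,0,0],
    [-0.06,0.05,0.13,0,0],
    [-0.08,0.08,0.13,0,0],
  ],
)

```text
time_s: 29.1
ee_pos: [444.3, 256.6, 168.2]
ee_rot: [110.7, 89.7, 25.8]
force: [0.2, 1.6, 1.0]
gripper_width: 0.4
```

>>> play_rows(
  motion=[
    [-0.03,0.03,0,0,0],
    [-0.06,0.06,0,0,0],
    [-0.09,0.09,0,0,0],
    [-0.12,0.12,0,0,0],
    [-0.15,0.15,0,0,0],
    [-0.15,0.15,0,0,0],
    [-0.15,0.15,0,0,0],
    [-0.15,0.15,0,0,0],
  ],
)

```text
time_s: 29.77
ee_pos: [293.7, 406.0, 164.6]
ee_rot: [16.7, 89.9, -67.9]
force: [-0.4, -0.4, -0.5]
gripper_width: 0.2
```

```bash
python3 st.py
python3 - <<'E'
from workcell import grab_frame
from h import *
f=grab_frame("top"); g=cv2.imread("pics/top0.png")
z=lambda a:cv2.resize(a[120:300,160:420],None,fx=3,fy=3)
cv2.imwrite("pics/top4.png",z(f["img"])); 
d=cv2.absdiff(f["img"],g).max(2)[100:310,165:440]; y,x=np.where(d>60); print(len(x),(x.min()+165,x.max()+165,y.min()+100,y.max()+100) if len(x) else 0)
E
```

```text
29.7667 [293.65 405.97 164.56] [-0.41 -0.39 -0.53]
104 (np.int64(255), np.int64(266), np.int64(237), np.int64(248))
```

View pics/top4.png

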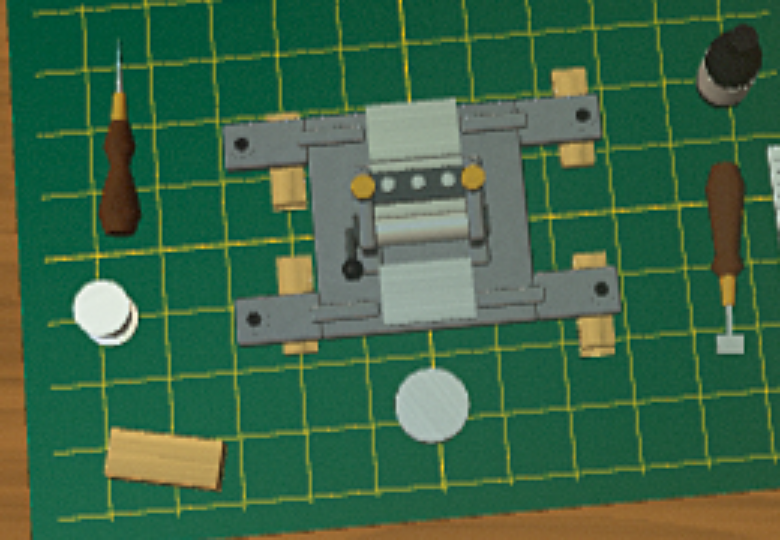

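FL now moves only 0.1 mm from 7.2 to 13.7 N. In the top view, the only pixels on the mat that differ from the first picture are at the FL wedge, (255–266, 237–248). I'm handing the job in.

```bash
python3 -c "
from workcell import job_done
print(job_done())"
```

```text
the job is handed in; nothing more can be done
None
```

The front-left foot was the loose one. Its wedge is now snug, the foot stands firm, and I handed the job in at about 30 s; no verdict is reported.

- **Finding it:** The front-left foot gave about 2.3 mm between 2.4 N and 5.3 N, stiffened near 33.5 mm where it met its wedges, and sprang back when let go. I pressed the front-right foot for comparison, and it moved only 0.2 mm from 8.6 N to 13.9 N. I did not press the two rear feet.
- **Pushing the wedge:** I pushed the front-left wedge in about 22 mm from its thick end. It slid at about 5 N. I stopped at 11.8 N, inside the 9 to 14 N snug range and below the 16 N at which it starts to jack the machine.
- **Last checks:** Pressed again, the front-left foot moved 0.1 mm from 7.2 N to 13.7 N, so it is firm. A before-and-after comparison of the top view showed a change on the mat only at that wedge.
- **Small uncertainties:** Force readings were noisy by about 1 N. There was also up to 9 N of upward friction early in the push, so I raised the fingers to follow the wedge's slope. The front-left foot's top ended about 0.4 mm above the front-right's, both measured under load, and still below its own unloaded height (about 38 mm, estimated), so the machine was not jacked up.

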